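Hang the saw-blade cases on the bench hook

ROBOT

A 6-joint arm with a two-finger parallel gripper is mounted at the origin on the work surface. World frame = base frame: x ahead of the robot, y to its left, z up, the work surface at z = 0. Lengths are in m, angles in degrees, forces in N, time in s.
With the tool pointing down it reaches from about 0.35 to 0.875 m from the base axis. Payload 4.2 kg.
Tool frame: the origin (TCP) lies midway between the tips of the shut fingers; the grasp point (between the pads) lies 19 mm behind it; z points along the fingers, y is the line along which they close (so a half turn about z gives the same grasp; the last joint's range is limited). The gripper opens to 87 mm and grips with 3 to 60 N. Pads are 19 mm wide; open, the fingers measure 117 mm over their backs; the gripper's body (75 mm by 190 mm) begins 51 mm behind the grasp point.
Start: joints at [-53.938, 22.042, 0.453, 0, -68.411, -14.817], TCP at [0.226, -0.582, 0.223] pointing down, gripper open.
Joint ranges: [-179.83, 179.83], [-69.29, 118.12], [-61.27, 80.66], [-181.25, 117.63], [-171.15, -9.14], [-177.46, 177.46]. Speed limits (degrees/s): [159.86, 159.86, 180, 180, 180, 180].

INTERFACE

Orientations are given as a 3x3 rotation matrix whose columns are the frame's x, y, z axes.
In Python, from station import sense, capture, finish_job, silhouettes, landmark_of gives the robot as it stands.
- The arm moves only by the tool step_arm, never from a script. Its arguments are lists of equal length, an entry for each row: "linear": the shift along the tool's x, y, z in mm, a list of three; "delta_rot": the turn, a rotation vector about the tool's x, y, z in rad, a list of three; "grip": the finger opening in mm, from 0 to 87. A call has 1 to 10 rows; each row shifts and turns the commanded pose from where the row before left it, along the tool's axes as they then stand; what a row does not reach is not made up. A row lasts 1/8 s, in which the tool goes at most 62.5 mm and 10.7 degrees, less where a joint would pass 70% of its speed; a pose out of reach is approached as far as the arm can. A call with a gripper value outside its range is refused whole. The fingers move at their own pace and stop on an object; the grip force is fixed at half the most. Time passes only in rows, so rows that do not move let the fingers close. It gives the time, the measured TCP pose, the force, the opening and the grip force at its end, in the units of the state.
- sense(): the state, without advancing time (a new reading comes with each control period).
- capture(name): name is "scene" or "top"; returns a dict with "img" (480x640x3 uint8, red, green, blue), "fx", "fy", "cx", "cy" (pixels), "world_to_cam" (4x4, takes a point from world to camera coordinates). Camera axes: x right, y up, looking along -z (the intrinsics and any distortion apply to the point x, -y, -z); pixel columns grow to the right and rows downward; lengths in m; the calibration is good to about 2 mm. A picture is of the moment at which its call begins. There is no depth.
- finish_job(): hands the job in; it is judged then, once.
Trained networks look in the newest picture that a camera, given by its name, has taken for a name from the list of things; names that differ only in an ending like _2 or _b are one class to them, and where a whole thing is asked for, a point or a joint stands for the part that bears it (a point fixed in the world has none). Each returns a list of dicts, best first, with "score" (0 to 1); they miss things now and then, are a little off and sometimes report something else, mostly with a low value. They report only what shows in the picture. A call takes as long as a camera call. They do not tell look-alikes from the thing itself.
- silhouettes(camera, label): "mask" (480x640 bool, what is visible of it) and "point" ([column, row] in pixels, amid what is visible of it).
- landmark_of(camera, label): "point" ([column, row] in pixels: a listed point, or the origin of a listed thing).
The state is a dict: "time_s": time; "joints": joint angles; "joint_velocities": joint speeds; "effort": joint torques, N m; "tcp_pos": TCP position; "ee_rot": TCP orientation; "wrist_force": force on the tool from outside, world axes, zero at the start; "moment": the same for the moment, N m; "gripper_width": opening from 0.0 (shut) to 1.0 (fully open); "gripper_force": force on a finger pad.
Only numpy, scipy, OpenCV 4.12 (cv2) and the standard library are available. Lean on these libraries where they do the work, as an engineer would, in place of code of your own. Each camera call takes 0.05 s, during which the arm holds its last target. There are 200 camera calls.

TASK

Put the spare saw blades away on the hook of the yellow stand: hang the blue case on it first, slid right back to the post, then hang the orange case in front of it, slid back close to the blue one. Both must hang freely by their windows, upright and square to the hook, and be let go. Leave the green case standing where it is.

Things in the scene. Friction and masses are not known exactly. Their poses are not given: they have to be found in the camera images.
- hook_stand: Fixed stand: foot plate 160x130x12, yellow post 30x30, top at 192 mm. Origin: bench top, on the post's axis; z up. Steel hook: level round bar, 10 mm diameter, from the post's face (15 mm from origin) along the stand's -x (to the robot's right, +-20 degrees), axis 180 mm and top side 185 mm above the bench; at 125 mm from the origin it turns up, its tip ends at 135 mm, 193 mm high
- blue_case: Blue saw-blade case standing loose: body 130 wide (y), 28 thick (x), 110 mm high. On it a frame 12 thick with a 40x40 mm window right through along x; over that a bar 60 wide, 8 high, then a grip tab 36 wide (y), 12 thick (x), 36 high. Origin: middle of the window's roof, which rests on the hook: 150 mm above the underside, 44 below the tab's top; z up. Front and back alike, 0.3-0.5 kg
- orange_case: Orange saw-blade case, as the blue one but smaller: body 100 wide (y), 28 thick (x), 84 mm high; frame, window, bar and tab of the same sizes. Origin: middle of the window's roof, 124 mm above the underside, 44 below the tab's top. 0.2-0.4 kg
- green_case: Green saw-blade case that stays where it stands: body 115 wide (y), 28 thick (x), 96 mm high; frame, window, bar and tab as on the blue one. Origin: middle of the window's roof, 136 mm above the underside, 44 below the tab's top
Things that resemble listed ones, but are neither listed nor needed, are in the scene too. Leave any black or white look-alike of the orange_case alone.

How it is judged (in metres and radians):
On the way:
1. the blue case hangs on the hook, back near the post, let go, with the orange case not yet on the hook (x of blue_case in the frame of hook_stand between -0.05 and -0.015 m and y of blue_case in the frame of hook_stand between -0.02 and 0.02 m and z of blue_case in the frame of hook_stand between 0.178 and 0.192 m and angle between blue_case's own z axis and vertical below 0.26 rad and angle between the x axis of blue_case and the x axis of hook_stand, either way round below 0.26 rad and contact force between the fingers and blue_case below 0.05 N and horizontal distance between orange_case and hook_stand above 0.17 m), for 0.2 s.
At the end, for the whole second after the job is handed in: Blue and orange hang at rest by their window roofs (within 7 mm of the hook's top, 20 mm sideways), within 15 degrees of upright and of square to the hook: blue at most 21 mm from the post, orange in front with at most 24 mm between them; the green case still stands (x of blue_case in the frame of hook_stand between -0.05 and -0.015 m and y of blue_case in the frame of hook_stand between -0.02 and 0.02 m and z of blue_case in the frame of hook_stand between 0.178 and 0.192 m and angle between each of blue_case, orange_case's own z axis and vertical below 0.26 rad and angle between the x axis of each of blue_case, orange_case and the x axis of hook_stand, either way round below 0.26 rad and x of orange_case in the frame of hook_stand between -0.12 and -0.045 m and y of orange_case in the frame of hook_stand between -0.02 and 0.02 m and z of orange_case in the frame of hook_stand between 0.178 and 0.192 m and distance between blue_case and orange_case below 0.052 m and linear speed of each of blue_case, orange_case below 0.03 m/s and angle between green_case's own z axis and vertical below 0.1 rad); the robot touches nothing.
It fails at once if the green case is moved by more than 30 mm or tipped (distance of green_case from where it was at the start of the episode above 0.03 m or angle between green_case's own z axis and vertical above 0.3 rad).
It also fails if it takes over 64 s, if anything falls off the work surface, if the arm or the gripper's body presses on something with over 40 N, if the wrist force passes 120 N, or if a joint passes its speed limit or range.

## Working session

There is one attempt and no reset: what is moved stays moved. The work goes in short steps, Python scripts to look and compute and a tool call to move; the robot and the scene stay as the last step left them, time stands still between calls to the robot, and variables do not carry over. Pictures are saved under pics/ and viewed, at most 10 in all, crops included, and the job is handed in when it is done.

Besides the shell and the picture viewer there is one more tool, called after "Emit:" by a JSON object that holds its "method" and its "body". step_arm: Moves the arm, as the interface text tells. Its arguments: {"type":"object","properties":{"linear":{"type":"array"},"delta_rot":{"type":"array"},"grip":{"type":"array"}},"required":["linear","delta_rot","grip"]}

```bash
ls; mkdir -p pics; python3 - <<'E'
from station import *
import cv2,numpy as np
s=sense();print(s['time_s'],s['tcp_pos'],np.round(s['ee_rot'],3).tolist())
ims=[]
for c in("scene","top"):
    d=capture(c);ims.append(d['img'][:,:,::-1].copy());print(c,{k:(np.round(v,4).tolist()) for k,v in d.items() if k!='img'})
    for l in("hook_stand","blue_case","orange_case","green_case"):
        print(c,l,[(np.round(r['point']).tolist(),round(r['score'],2)) for r in landmark_of(c,l)[:4]],[(np.round(r['point']).tolist(),round(r['score'],2),int(r['mask'].sum())) for r in silhouettes(c,l)[:4]])
    cv2.imwrite(f'pics/{c}0.png',ims[-1])
E
```

```text
pics
0.0 [ 0.22626655 -0.58195905  0.22145106] [[-0.932, -0.362, -0.001], [-0.362, 0.932, 0.002], [0.0, 0.002, -1.0]]
scene {'fx': 477.2993, 'fy': 477.2993, 'cx': 319.8292, 'cy': 242.302, 'world_to_cam': [[0.7253, 0.6883, 0.0123, -0.3397], [-0.5173, 0.5331, 0.6694, 0.2429], [0.4542, -0.4919, 0.7428, -1.535], [0.0, 0.0, 0.0, 1.0]]}
scene hook_stand [([385.0, 197.0], 0.75)] [([384.0, 194.0], 0.7, 2447)]
scene blue_case [([274.0, 256.0], 0.72)] [([274.0, 279.0], 0.8, 1826)]
scene orange_case [([195.0, 371.0], 0.89), ([268.0, 350.0], 0.88), ([196.0, 266.0], 0.74)] [([157.0, 333.0], 0.92, 1919), ([198.0, 284.0], 0.92, 1507), ([224.0, 330.0], 0.86, 861), ([201.0, 387.0], 0.84, 1069)]
scene green_case [([317.0, 236.0], 0.95), ([220.0, 312.0], 0.69)] [([317.0, 256.0], 0.95, 1459)]
top {'fx': 486.931, 'fy': 486.931, 'cx': 316.8562, 'cy': 240.6915, 'world_to_cam': [[0.1431, -0.9897, -0.0046, -0.1412], [0.9607, 0.1378, 0.2409, -0.5509], [-0.2377, -0.0389, 0.9705, -0.9509], [0.0, 0.0, 0.0, 1.0]]}
top hook_stand [([161.0, 262.0], 0.71), ([391.0, 267.0], 0.34)] [([169.0, 262.0], 0.66, 4756)]
top blue_case [([389.0, 266.0], 0.81)] [([385.0, 272.0], 0.92, 1296), ([466.0, 277.0], 0.56, 1150)]
top orange_case [([539.0, 242.0], 0.95), ([446.0, 340.0], 0.8), ([477.0, 272.0], 0.61), ([529.0, 331.0], 0.61)] [([436.0, 342.0], 0.82, 879), ([465.0, 216.0], 0.78, 1266), ([467.0, 278.0], 0.68, 1158), ([526.0, 245.0], 0.62, 1505)]
top green_case [([320.0, 247.0], 0.87)] [([318.0, 254.0], 0.6, 879), ([384.0, 275.0], 0.19, 1233)]
```

View pics/scene0.png

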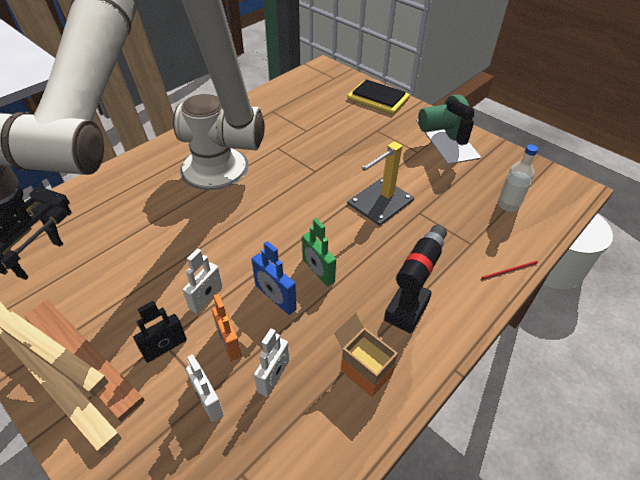

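View pics/top0.png

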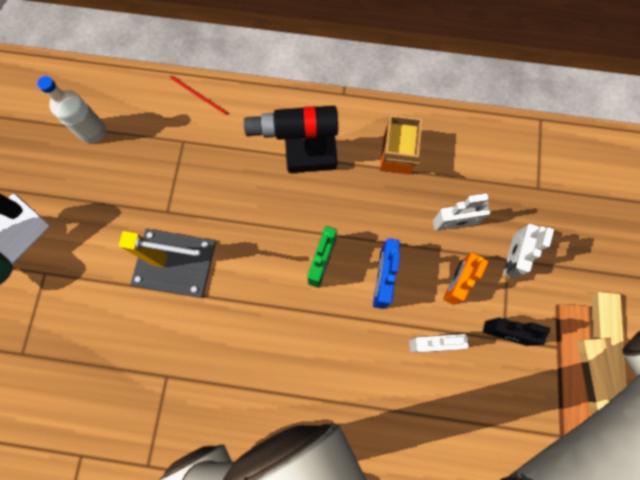

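Candidates for the orange case (scene px): orange (225,330); white look-alikes (202,282), (203,388), (271,363); black (160,332). By the description I choose the orange one (top px 467,278). Blue is at (274,280), top px (386,272), and green at (318,255). The same crop will check the choice and the hook.

```bash
cat > h.py <<'E'
import cv2,numpy as np
from station import *
from scipy.optimize import minimize
def proj(d,P):
    W=d['world_to_cam'];c=np.asarray(P)@W[:3,:3].T+W[:3,3]
    return np.c_[d['cx']+d['fx']*c[:,0]/-c[:,2], d['cy']-d['fy']*c[:,1]/-c[:,2]]
def box(x0,x1,y0,y1,z0,z1): return np.array([[x,y,z] for x in(x0,x1) for y in(y0,y1) for z in(z0,z1)])/1000.
def case(w,h):
    return [box(-14,14,-w/2,w/2,-40-h,-40),box(-6,6,-30,-20,-40,0),box(-6,6,20,30,-40,0),box(-6,6,-30,30,0,8),box(-6,6,-18,18,8,44)]
M={'blue':(case(130,110),.150),'orange':(case(100,84),.124),'green':(case(115,96),.136),'post':([box(-15,15,-15,15,12,192)],0)}
H={'blue':(105,128),'orange':(5,17),'green':(45,85),'post':(22,32)}
def mask(d,n,near=None,r=60):
    hsv=cv2.cvtColor(d['img'],cv2.COLOR_RGB2HSV);a,b=H[n]
    m=((hsv[...,0]>=a)&(hsv[...,0]<=b)&(hsv[...,1]>(190 if n in('orange','post') else 140))&(hsv[...,2]>40)).astype(np.uint8)
    k=np.zeros_like(m);cv2.circle(k,tuple(int(v) for v in near),r,1,-1);return m*k
def render(d,n,p,S=4):
    x,y,z,yaw=p;R=np.array([[np.cos(yaw),-np.sin(yaw),0],[np.sin(yaw),np.cos(yaw),0],[0,0,1]])
    im=np.zeros((480*S//S,640),np.uint8)
    for b in M[n][0]:
        q=proj(d,b@R.T+[x,y,z]);cv2.fillConvexPoly(im,cv2.convexHull(np.round(q*16).astype(np.int32)),1,cv2.LINE_8,4)
    return im
def fit(ds,ms,n,p0,freez=False):
    z0=M[n][1]
    def f(v):
        p=(v[0],v[1],v[2] if freez else z0,v[-1]);c=0
        for d,m in zip(ds,ms):
            r=cv2.GaussianBlur(render(d,n,p).astype(np.float32),(5,5),0);t=cv2.GaussianBlur(m.astype(np.float32),(5,5),0)
            c+=((r-t)**2).sum()/t.sum()
        return c
    best=None
    for yaw in (p0[2]+np.radians([-40,-20,0,20,40])):
        v0=np.r_[p0[:2],([z0] if freez else []),yaw];s=np.r_[.015,.015,([.01] if freez else []),.25]
        r=minimize(f,v0,method='Nelder-Mead',options=dict(initial_simplex=np.vstack([v0]+[v0+s*e for e in np.eye(len(v0))]),xatol=1e-4,fatol=1e-4))
        if best is None or r.fun<best.fun:best=r
    return best.x,best.fun
def ray(d,px,z):
    W=d['world_to_cam'];R=W[:3,:3];c=-R.T@W[:3,3];v=R.T@np.array([(px[0]-d['cx'])/d['fx'],-(px[1]-d['cy'])/d['fy'],-1]);return c+v*(z-c[2])/v[2]
E
python3 - <<'E'
from h import *
ds=[capture('scene'),capture('top')]
np.save('ds0.npy',ds,allow_pickle=True)
P={'blue':((274,280),(386,272)),'orange':((225,330),(467,278)),'green':((318,255),(322,257)),'post':((393,170),(140,245))}
for n,(a,b) in P.items():
    ms=[mask(ds[0],n,a,55),mask(ds[1],n,b,45)]
    p0=ray(ds[1],b,.1)
    x,f=fit(ds,ms,n,np.r_[p0[:2],-.2 if n!='post' else 1.5])
    print(n,np.round(x,4),np.degrees(x[-1]).round(1),round(f,3),ms[0].sum(),ms[1].sum())
A=ds[0]['img'][110:235,330:430];B=ds[1]['img'][220:310,110:230]
C=ds[0]['img'][285:370,185:260]
A=cv2.resize(A,(320,400));B=cv2.resize(B,(400,300),interpolation=2)
C=cv2.resize(C,(300,300))
o=np.zeros((600,720,3),np.uint8);o[:400,:320]=A;o[:300,320:]=B;o[300:,320:620]=C
cv2.imwrite('pics/crop1.png',o[:,:,::-1])
E
```

```text
blue [ 0.5175 -0.2126  1.4651] 83.9 0.653 1230 1028
orange [ 0.5291 -0.3739  1.0971] 62.9 16.786 45 799
green [ 0.5354 -0.0736 -1.8049] -103.4 2.484 381 786
post [0.4848 0.3478 0.5349] 30.6 568.272 1 290
```

View pics/crop1.png

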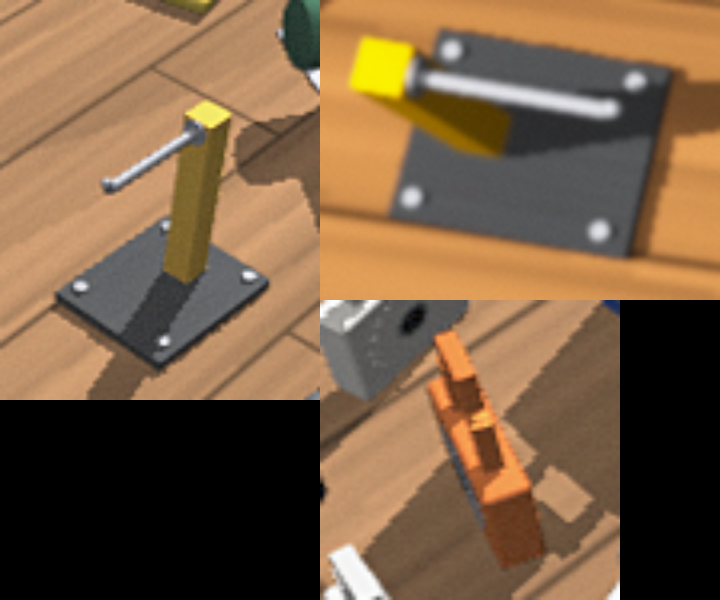

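The crop confirms the orange case, standing edge-on. It also shows the hook tip at scene px (364,167.5) and top px (197.6,252.4), and the post top at scene (394.7,146.3) and top (128.6,240.1).

```bash
python3 - <<'E'
from h import *
ds=list(np.load('ds0.npy',allow_pickle=True))
for d,a,b in((ds[0],(394.7,146.3),(364.1,167.5)),(ds[1],(128.6,240.1),(197.6,252.4))):
    p=ray(d,a,.192);t=ray(d,b,.189);print('stand',p.round(4),t.round(4),np.linalg.norm(p-t),np.degrees(np.arctan2(*(p-t)[1::-1])))
P={'blue':((274,280),(386,272)),'orange':((225,330),(467,278)),'green':((318,255),(322,257))}
for n,(a,b) in P.items():
    ms=[]
    for c,q,d in(('scene',a,ds[0]),('top',b,ds[1])):
        hsv=cv2.cvtColor(d['img'],cv2.COLOR_RGB2HSV)
        L=silhouettes(c,n+'_case')
        L=[r for r in L if np.hypot(*(np.array(r['point'])-q))<20]
        if L: ms.append((d,L[0]['mask'].astype(np.uint8)));print(n,c,L[0]['score'],L[0]['mask'].sum(),np.median(hsv[L[0]['mask']],0))
    p0=ray(ds[1],b,.1)
    x,f=fit([m[0] for m in ms],[m[1] for m in ms],n,np.r_[p0[:2],1.3])
    print(n,np.round(x,4),np.degrees(x[-1]).round(1),round(f,3))
    for d in ds: print('  tabtop px',proj(d,[[x[0],x[1],M[n][1]+.044]]).round(1))
    for d,q in zip(ds,(a,b)):
        d['img']=d['img'].copy();r=render(d,n,(x[0],x[1],M[n][1],x[-1]));k,_=cv2.findContours(r,0,1);cv2.drawContours(d['img'],k,-1,(255,0,255),1)
A=cv2.resize(ds[0]['img'][210:380,180:350],(400,400));B=cv2.resize(ds[1]['img'][210:320,300:500],(400,220))
o=np.zeros((400,800,3),np.uint8);o[:,:400]=A;o[:220,400:]=B;cv2.imwrite('pics/fit.png',o[:,:,::-1])
E
```

```text
stand [0.4901 0.2705 0.192 ] [0.4865 0.1452 0.189 ] 0.1253529373142064 88.3448749173695
stand [0.487  0.2749 0.192 ] [0.4829 0.146  0.189 ] 0.12901695301131402 88.17682031481681
blue scene 0.96 1866 [110. 168.  91.]
blue top 0.73 1319 [109. 226. 205.]
blue [ 0.5155 -0.2117  1.5206] 87.1 0.049
  tabtop px [[270.4 245.4]]
  tabtop px [[395.3 261.8]]
orange scene 0.56 924 [ 12. 173. 118.]
orange top 0.83 1164 [ 14. 255. 225.]
orange [ 0.5331 -0.3753  1.1849] 67.9 0.077
  tabtop px [[218.3 300.8]]
  tabtop px [[482.2 267.7]]
green scene 0.82 1397 [ 68. 129.  78.]
green top 0.73 983 [ 67. 214. 154.]
green [ 0.5331 -0.0749  1.3566] 77.7 0.067
  tabtop px [[318.9 222. ]]
  tabtop px [[321.4 243.8]]
```

View pics/fit.png

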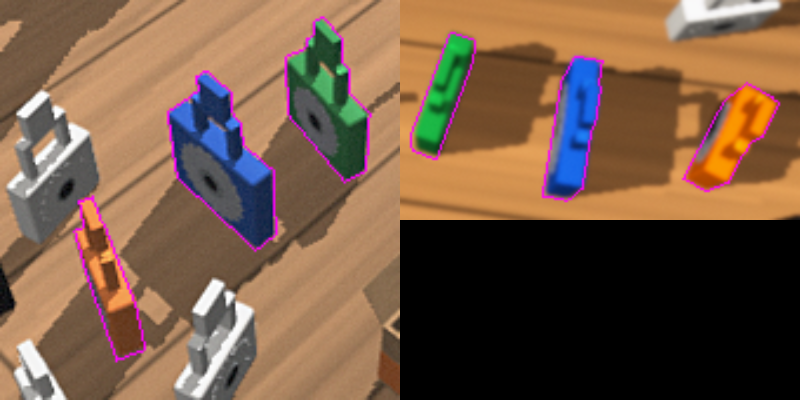

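```bash
cat >> h.py <<'E'
def go(*targets):
    "targets: (x,y,z,yaw_deg of tool y); prints tool-axis moves one after another"
    s=sense();R=np.array(s['ee_rot']);p=np.array(s['tcp_pos']);print('now',p.round(4),'yaw',np.degrees(np.arctan2(R[1,1],R[0,1])).round(2),'tilt',R[:2,2].round(4),'t',round(s['time_s'],2),'f',np.round(s['wrist_force'],1),s['gripper_width'],s['gripper_force'])
    for t in targets:
        yw=np.radians(t[3]);y=np.array([np.cos(yw),np.sin(yw),0]);z=np.array([0,0,-1.]);T=np.c_[np.cross(y,z),y,z]
        rv=cv2.Rodrigues(R.T@T)[0].ravel();print('rot',rv.round(4),'then lin mm',(T.T@(np.array(t[:3])-p)*1000).round(1));R=T;p=np.array(t[:3])
E
python3 -c "
from h import *
go((.5155,-.2117,.24,177.1),(.5155,-.2117,.163,177.1))"
```

```text
now [ 0.2265 -0.5825  0.2225] yaw 111.25 tilt [0. 0.] t 1.3 f [-0.3  0.3  0. ] 0.9982247397977155 0.0
rot [ 0.      0.     -1.1494] then lin mm [-384.9 -269.9  -17.5]
rot [0. 0. 0.] then lin mm [ 0.  0. 77.]
```

Emit:
{"method": "step_arm", "body": {"linear": [[0,0,-10],[0,0,-10],[0,0,-10],[0,0,-10],[0,0,0],[0,0,0],[0,0,0]], "delta_rot": [[0,0,-0.164],[0,0,-0.164],[0,0,-0.164],[0,0,-0.164],[0,0,-0.164],[0,0,-0.164],[0,0,-0.166]], "grip": [70,70,70,70,70,70,70]}}

```text
time_s: 2.17
tcp_pos: [0.2265, -0.5825, 0.2626]
ee_rot: [[-0.045, -0.999, 0.0], [-0.999, 0.045, -0.0], [0.0, -0.0, -1.0]]
wrist_force: [-0.7, 0.3, 0.5]
gripper_width: 0.802
gripper_force: 0.0
```

```bash
python3 -c "
from h import *
go((.5155,-.2117,.24,177.1),(.5155,-.2117,.163,177.1))"
```

```text
now [ 0.2265 -0.5825  0.2626] yaw 177.45 tilt [ 0. -0.] t 2.17 f [-0.7  0.3  0.5] 0.8024483968914699 0.0
rot [-0.     -0.      0.0061] then lin mm [-384.9 -269.9   22.6]
rot [0. 0. 0.] then lin mm [ 0.  0. 77.]
```

Emit:
{"method": "step_arm", "body": {"linear": [[-42,-30,0],[-43,-30,0],[-43,-30,0],[-43,-30,0],[-43,-30,0],[-43,-30,0],[-43,-30,0],[-43,-30,0],[-42,-30,0],[0,0,0]], "delta_rot": [[0,0,0.006],[0,0,0],[0,0,0],[0,0,0],[0,0,0],[0,0,0],[0,0,0],[0,0,0],[0,0,0],[0,0,0]], "grip": [70,70,70,70,70,70,70,70,70,70]}}

```text
time_s: 3.42
tcp_pos: [0.5192, -0.2105, 0.2623]
ee_rot: [[-0.051, -0.999, 0.0], [-0.999, 0.051, 0.0], [-0.0, -0.0, -1.0]]
wrist_force: [-0.6, -0.8, -0.2]
gripper_width: 0.805
gripper_force: 0.0
```

```bash
python3 - <<'E'
from h import *
go((.5155,-.2117,.163,177.1))
ds=[capture('scene'),capture('top')]
o=np.zeros((400,800,3),np.uint8);o[:,:400]=cv2.resize(ds[0]['img'][170:330,190:350],(400,400));o[:,400:]=cv2.resize(ds[1]['img'][180:340,310:470],(400,400));cv2.imwrite('pics/pre.png',o[:,:,::-1])
E
```

```text
now [ 0.5192 -0.2105  0.2623] yaw 177.05 tilt [0.0001 0.0002] t 3.42 f [-0.6 -0.8 -0.2] 0.805388183222615 0.0
rot [-0.0001  0.0002 -0.0009] then lin mm [ 1.3  3.6 99.3]
```

View pics/pre.png

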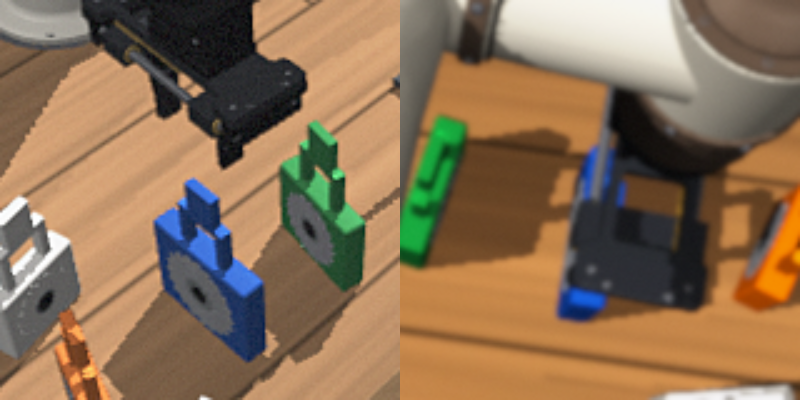

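The scene view (left half) shows the open fingers above the blue tab (crop px 200,190). They are lined up and clear of the green and orange cases. I'll descend and grip.

Emit:
{"method": "step_arm", "body": {"linear": [[1.3,3.6,20],[0,0,25],[0,0,25],[0,0,20],[0,0,9],[0,0,0],[0,0,0],[0,0,0],[0,0,0],[0,0,0]], "delta_rot": [[0,0,0],[0,0,0],[0,0,0],[0,0,0],[0,0,0],[0,0,0],[0,0,0],[0,0,0],[0,0,0],[0,0,0]], "grip": [70,70,70,70,70,70,25,25,25,25]}}

```text
time_s: 4.78
tcp_pos: [0.5145, -0.2142, 0.164]
ee_rot: [[-0.056, -0.998, 0.002], [-0.998, 0.056, -0.0], [0.0, -0.002, -1.0]]
wrist_force: [1.6, -0.0, 0.8]
gripper_width: 0.44
gripper_force: 0.9
```

Emit:
{"method": "step_arm", "body": {"linear": [[0,0,0],[0,0,0],[0,0,0],[0,0,-10]], "delta_rot": [[0,0,0],[0,0,0],[0,0,0],[0,0,0]], "grip": [25,25,25,25]}}

```text
time_s: 5.28
tcp_pos: [0.5115, -0.2135, 0.1719]
ee_rot: [[-0.057, -0.998, -0.006], [-0.998, 0.057, 0.002], [-0.002, 0.006, -1.0]]
wrist_force: [0.5, 0.6, -3.3]
gripper_width: 0.413
gripper_force: 29.9
```

Emit:
{"method": "step_arm", "body": {"linear": [[0,0,-20],[0,0,-35],[0,0,-40],[0,0,-40],[0,0,-40],[0,0,-20],[0,0,0]], "delta_rot": [[0,0,0],[0,0,0],[0,0,0],[0,0,0],[0,0,0],[0,0,0],[0,0,0]], "grip": [25,25,25,25,25,25,25]}}

```text
time_s: 6.15
tcp_pos: [0.5133, -0.214, 0.3694]
ee_rot: [[-0.056, -0.998, 0.001], [-0.998, 0.056, 0.0], [-0.0, -0.001, -1.0]]
wrist_force: [0.6, 1.1, -3.0]
gripper_width: 0.412
gripper_force: 29.9
```

```bash
python3 - <<'E'
from h import *
go((.486,.09,.37,178.2),(.486,.09,.217,178.2))
ds=[capture('scene'),capture('top')]
L=[silhouettes(c,'blue_case')[:1] for c in('scene','top')]
dd=[d for d,l in zip(ds,L) if l];ms=[l[0]['mask'].astype(np.uint8) for l in L if l];print([(l[0]['score'],l[0]['point']) for l in L if l])
M['blue']=(M['blue'][0],.355)
print(fit(dd[:1],ms[:1],'blue',[.513,-.213,1.5],True))
E
```

```text
now [ 0.5133 -0.214   0.3694] yaw 176.78 tilt [0.0009 0.0004] t 6.15 f [ 0.6  1.1 -3. ] 0.41168657125247504 29.857965102419257
rot [-0.0009  0.0005 -0.0248] then lin mm [-303.    36.9   -0.6]
rot [0. 0. 0.] then lin mm [  0.   0. 153.]
[(0.91, [269.5, 219.9]), (0.73, [390.1, 264.2])]
(array([ 0.47304102, -0.18210029,  0.30513207,  1.57979261]), np.float64(0.0645575001835823))
```

Emit:
{"method": "step_arm", "body": {"linear": [[-15,2,0],[-30,4,0],[-40,5,0],[-45,5,0],[-45,5,0],[-45,5,0],[-40,5,0],[-28,4,0],[-15,2,0],[0,0,0]], "delta_rot": [[0,0,-0.025],[0,0,0],[0,0,0],[0,0,0],[0,0,0],[0,0,0],[0,0,0],[0,0,0],[0,0,0],[0,0,0]], "grip": [25,25,25,25,25,25,25,25,25,25]}}

```text
time_s: 7.6
tcp_pos: [0.4861, 0.0906, 0.3683]
ee_rot: [[-0.029, -1.0, -0.001], [-1.0, 0.029, -0.001], [0.001, 0.001, -1.0]]
wrist_force: [0.7, -0.2, -3.2]
gripper_width: 0.41
gripper_force: 29.9
```

Emit:
{"method": "step_arm", "body": {"linear": [[0,0,20],[0,0,30],[0,0,30],[0,0,30],[0,0,25],[0,0,12],[0,0,5],[0,0,0],[0,0,0]], "delta_rot": [[0,0,0],[0,0,0],[0,0,0],[0,0,0],[0,0,0],[0,0,0],[0,0,0],[0,0,0],[0,0,0]], "grip": [25,25,25,25,25,25,25,25,25]}}

```text
time_s: 8.72
tcp_pos: [0.4871, 0.0901, 0.2175]
ee_rot: [[-0.031, -1.0, 0.002], [-1.0, 0.031, 0.001], [-0.001, -0.002, -1.0]]
wrist_force: [0.3, -0.3, -3.6]
gripper_width: 0.41
gripper_force: 29.9
```

```bash
python3 - <<'E'
from h import *
go((.486,.1,.217,178.2),(.4872,.2365,.217,178.2))
ds=[capture('scene'),capture('top')]
p=np.array(sense()['tcp_pos'])-[0,0,.013]
yaw=np.radians(88.2)
R=np.array([[np.cos(yaw),-np.sin(yaw),0],[np.sin(yaw),np.cos(yaw),0],[0,0,1]])
O=np.array([.4885,.2727,0])
for d in ds:
    d['img']=d['img'].copy()
    k,_=cv2.findContours(render(d,'blue',(*p,yaw)),1,1);cv2.drawContours(d['img'],k,-1,(255,0,255),1)
    q=proj(d,np.array([[-.015,0,.18],[-.125,0,.18],[-.134,0,.19]])@R.T+O);cv2.polylines(d['img'],[np.round(q).astype(int)],False,(255,0,0),1)
o=np.zeros((400,800,3),np.uint8);o[:,:400]=cv2.resize(ds[0]['img'][110:250,280:420],(400,400));o[:,400:]=cv2.resize(ds[1]['img'][190:330,110:250],(400,400));cv2.imwrite('pics/thread.png',o[:,:,::-1])
E
```

```text
now [0.4871 0.0901 0.2175] yaw 178.23 tilt [0.0019 0.0007] t 8.72 f [ 0.3 -0.3 -3.6] 0.41020453205442714 29.85716325463727
rot [-0.0019  0.0008  0.0005] then lin mm [-9.9  1.4  0.5]
rot [0. 0. 0.] then lin mm [-136.5    3.1    0. ]
```

View pics/thread.png

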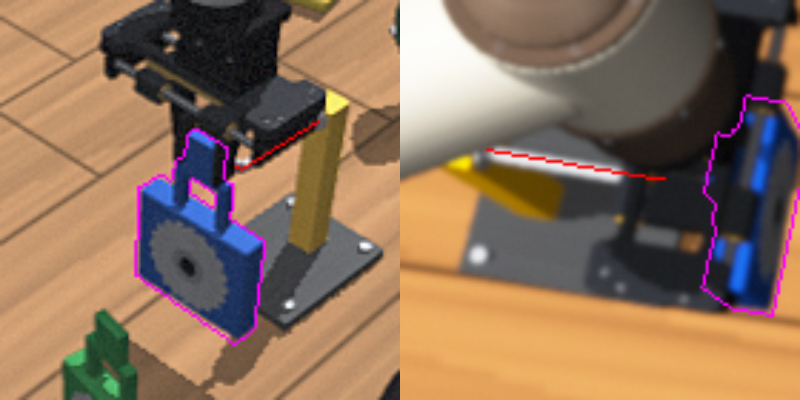

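Blue's overlay matches the image (scene crop px 200,230) and the window lines up with the hook line. I'll thread it on.

Emit:
{"method": "step_arm", "body": {"linear": [[-10,1.5,0],[-15,1,0],[-20,1,0],[-20,1,0],[-20,0,0],[-20,0,0],[-18,0,0],[-13,0,0],[-10,0,0],[0,0,0]], "delta_rot": [[0,0,0],[0,0,0],[0,0,0],[0,0,0],[0,0,0],[0,0,0],[0,0,0],[0,0,0],[0,0,0],[0,0,0]], "grip": [25,25,25,25,25,25,25,25,25,25]}}

```text
time_s: 10.07
tcp_pos: [0.4865, 0.2364, 0.2164]
ee_rot: [[-0.03, -1.0, -0.0], [-1.0, 0.03, -0.0], [0.0, 0.0, -1.0]]
wrist_force: [0.2, 0.7, -3.2]
gripper_width: 0.413
gripper_force: 29.9
```

Emit:
{"method": "step_arm", "body": {"linear": [[0,0,6],[0,0,5],[0,0,4],[0,0,2],[0,0,0]], "delta_rot": [[0,0,0],[0,0,0],[0,0,0],[0,0,0],[0,0,0]], "grip": [25,25,25,25,25]}}

```text
time_s: 10.7
tcp_pos: [0.4865, 0.2359, 0.1994]
ee_rot: [[-0.031, -1.0, -0.0], [-1.0, 0.031, -0.0], [0.0, 0.0, -1.0]]
wrist_force: [-0.4, -0.1, -3.1]
gripper_width: 0.409
gripper_force: 29.9
```

```bash
python3 - <<'E'
from h import *
go((.4872,.2365,.199,178.2))
ds=[capture('scene'),capture('top')]
p=np.array(sense()['tcp_pos'])-[0,0,.013]
yaw=np.radians(88.2)
d=ds[0];d['img']=d['img'].copy()
k,_=cv2.findContours(render(d,'blue',(*p,yaw)),1,1);cv2.drawContours(d['img'],k,-1,(255,0,255),1)
o=np.zeros((400,800,3),np.uint8);o[:,:400]=cv2.resize(ds[0]['img'][110:250,300:440],(400,400));o[:,400:]=cv2.resize(ds[1]['img'][190:330,90:230],(400,400));cv2.imwrite('pics/hung.png',o[:,:,::-1])
E
```

```text
now [0.4865 0.2359 0.1994] yaw 178.22 tilt [-0.0002 -0.0002] t 10.7 f [-0.4 -0.1 -3.1] 0.4086742021040998 29.85710449051112
rot [ 0.0002 -0.0002  0.0003] then lin mm [-0.7 -0.7  0.4]
```

View pics/hung.png

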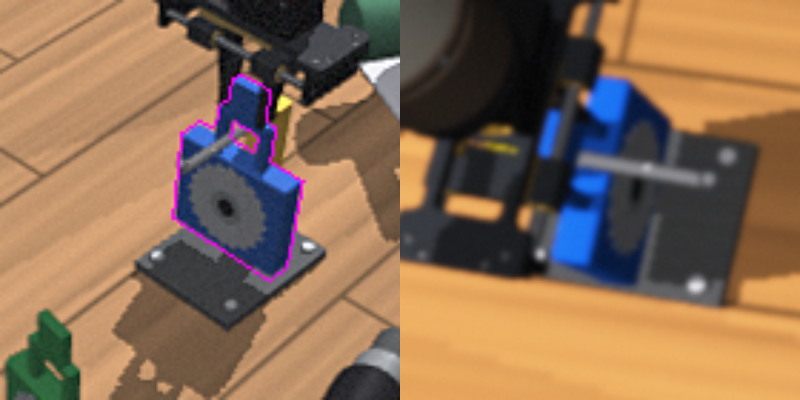

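The hook passes through blue's window (scene crop px 235,145) and blue sits by the post. I'll lower it until the hook takes the weight.

Emit:
{"method": "step_arm", "body": {"linear": [[0,0,1],[0,0,1],[0,0,0]], "delta_rot": [[0,0,0],[0,0,0],[0,0,0]], "grip": [25,25,25]}}

```text
time_s: 11.18
tcp_pos: [0.4867, 0.2361, 0.1984]
ee_rot: [[-0.031, -1.0, 0.001], [-1.0, 0.031, 0.0], [-0.0, -0.001, -1.0]]
wrist_force: [-2.4, -0.2, 2.1]
gripper_width: 0.414
gripper_force: 29.9
```

Emit:
{"method": "step_arm", "body": {"linear": [[0,0,0],[0,0,0],[0,0,0],[0,0,0],[0,0,-10],[0,0,-30],[0,0,-40],[0,0,-40],[0,0,-40],[0,0,0]], "delta_rot": [[0,0,0],[0,0,0],[0,0,0],[0,0,0],[0,0,0],[0,0,0],[0,0,0],[0,0,0],[0,0,0],[0,0,0]], "grip": [50,60,65,70,70,70,70,70,70,70]}}

```text
time_s: 12.42
tcp_pos: [0.4878, 0.2366, 0.3622]
ee_rot: [[-0.031, -0.999, 0.007], [-1.0, 0.031, 0.005], [-0.005, -0.007, -1.0]]
wrist_force: [0.3, 0.2, -0.0]
gripper_width: 0.805
gripper_force: 0.0
```

```bash
python3 - <<'E'
from h import *
go((.5331,-.3753,.36,157.9),(.5331,-.3753,.137,157.9))
ds=[capture('scene'),capture('top')]
def sil(n,q):
    r=[]
    for c,d,qq in zip(('scene','top'),ds,q):
        L=[l for l in silhouettes(c,n+'_case') if np.hypot(*(np.array(l['point'])-qq))<25]
        if L:r.append((d,L[0]['mask'].astype(np.uint8)))
    return r
for n,q,p0,z in(('blue',((385,190),(160,260)),[.487,.236,1.54],True),('orange',((225,330),(467,278)),[.533,-.375,1.18],False)):
    r=sil(n,q)
    if n=='blue':M[n]=(M[n][0],.185)
    print(n,len(r),fit([a for a,_ in r],[b for _,b in r],n,p0,z))
o=np.zeros((400,800,3),np.uint8);o[:,:400]=cv2.resize(ds[0]['img'][110:250,300:440],(400,400));o[:,400:]=cv2.resize(ds[1]['img'][190:330,90:230],(400,400));cv2.imwrite('pics/rel.png',o[:,:,::-1])
E
```

```text
now [0.4878 0.2366 0.3622] yaw 178.23 tilt [0.0075 0.0052] t 12.43 f [ 0.3  0.2 -0. ] 0.8046585605639451 0.0
rot [-0.0063  0.0066  0.3548] then lin mm [ 549.9 -272.2    2.2]
rot [0. 0. 0.] then lin mm [  0.   0. 223.]
blue 2 (array([0.48534592, 0.23906024, 0.18326871, 1.57639162]), np.float64(0.15581251680850983))
orange 2 (array([ 0.53106628, -0.3742622 ,  1.19066324]), np.float64(0.076627217233181))
```

View pics/rel.png

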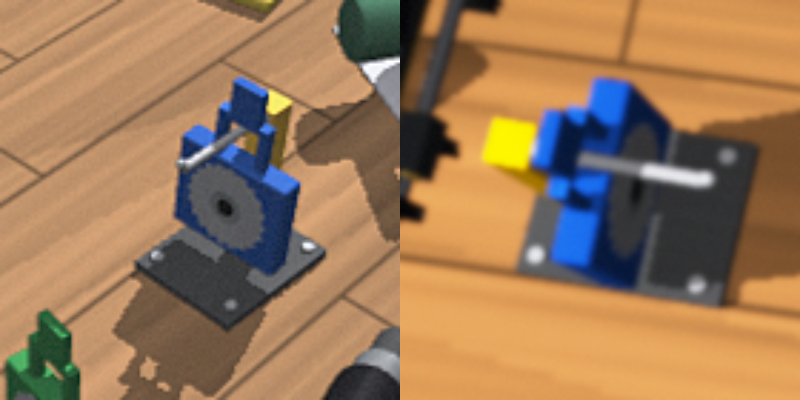

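Blue hangs free at the post: in the scene crop (240,195) with the fingers away, it is upright and square. Next is orange.

Emit:
{"method": "step_arm", "body": {"linear": [[0,0,0],[0,0,0],[30,-15,0],[50,-25,0],[50,-25,0],[50,-25,0],[50,-25,0],[50,-25,0],[50,-25,0],[50,-25,0]], "delta_rot": [[0,0,0.177],[0,0,0.177],[0,0,0],[0,0,0],[0,0,0],[0,0,0],[0,0,0],[0,0,0],[0,0,0],[0,0,0]], "grip": [70,70,70,70,70,70,70,70,70,70]}}

```text
time_s: 13.98
tcp_pos: [0.5196, -0.1894, 0.3568]
ee_rot: [[-0.375, -0.927, -0.001], [-0.927, 0.375, 0.0], [0.0, 0.001, -1.0]]
wrist_force: [1.1, 0.2, -0.4]
gripper_width: 0.806
gripper_force: 0.0
```

Emit:
{"method": "step_arm", "body": {"linear": [[50,-25,0],[50,-25,0],[40,-20,0],[20,-10,0],[0,0,40],[0,0,40],[0,0,40],[0,0,0]], "delta_rot": [[0,0,0],[0,0,0],[0,0,0],[0,0,0],[0,0,0],[0,0,0],[0,0,0],[0,0,0]], "grip": [70,70,70,70,70,70,70,70]}}

```text
time_s: 14.98
tcp_pos: [0.5319, -0.3649, 0.233]
ee_rot: [[-0.376, -0.927, -0.009], [-0.927, 0.376, 0.004], [-0.001, 0.01, -1.0]]
wrist_force: [0.7, -0.2, 0.4]
gripper_width: 0.801
gripper_force: 0.0
```

```bash
python3 -c "
from h import *
go((.532,-.3748,.137,158))"
```

```text
now [ 0.5319 -0.3649  0.233 ] yaw 157.92 tilt [-0.0089  0.0042] t 14.97 f [ 0.7 -0.2  0.4] 0.8013355327597143 0.0
rot [ 0.0099  0.0006 -0.0014] then lin mm [ 9.2 -3.8 96. ]
```

Emit:
{"method": "step_arm", "body": {"linear": [[9,-4,0],[0,0,0],[0,0,0]], "delta_rot": [[0,0,0],[0,0,0],[0,0,0]], "grip": [70,70,70]}}

```text
time_s: 15.35
tcp_pos: [0.5347, -0.3762, 0.239]
ee_rot: [[-0.376, -0.927, 0.002], [-0.927, 0.376, -0.001], [0.0, -0.003, -1.0]]
wrist_force: [-0.2, 0.3, 0.8]
gripper_width: 0.804
gripper_force: 0.0
```

```bash
python3 - <<'E'
from h import *
go((.532,-.3748,.137,158))
ds=[capture('scene'),capture('top')]
o=np.zeros((400,800,3),np.uint8);o[:,:400]=cv2.resize(ds[0]['img'][240:380,160:300],(400,400));o[:,400:]=cv2.resize(ds[1]['img'][210:350,400:540],(400,400));cv2.imwrite('pics/pre2.png',o[:,:,::-1])
E
```

```text
now [ 0.5347 -0.3762  0.239 ] yaw 157.93 tilt [ 0.0023 -0.001 ] t 15.35 f [-0.2  0.3  0.8] 0.8036463136284694 0.0
rot [-0.0025 -0.0001 -0.0013] then lin mm [ -0.2   3.  102. ]
```

View pics/pre2.png

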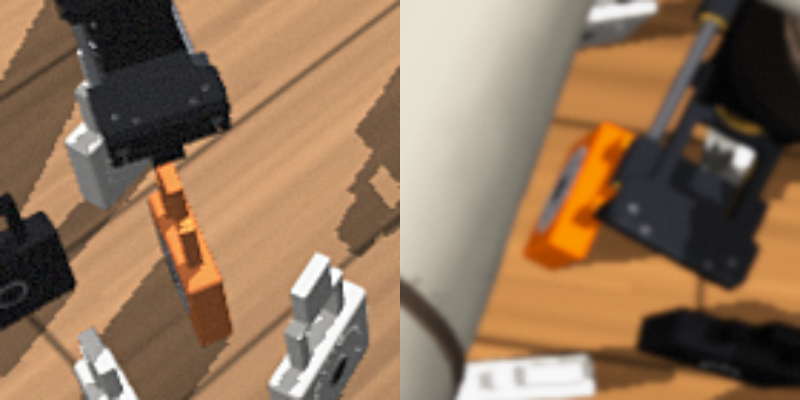

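The gripper is above the orange tab (scene crop px 170,175), aligned with it and clear of the look-alikes. I'll descend and grip.

Emit:
{"method": "step_arm", "body": {"linear": [[0,3,20],[0,0,25],[0,0,25],[0,0,22],[0,0,10],[0,0,0],[0,0,0],[0,0,0],[0,0,0],[0,0,0]], "delta_rot": [[0,0,0],[0,0,0],[0,0,0],[0,0,0],[0,0,0],[0,0,0],[0,0,0],[0,0,0],[0,0,0],[0,0,0]], "grip": [70,70,70,70,70,70,25,25,25,25]}}

```text
time_s: 16.7
tcp_pos: [0.5316, -0.3746, 0.1359]
ee_rot: [[-0.376, -0.927, 0.0], [-0.927, 0.376, -0.0], [-0.0, -0.001, -1.0]]
wrist_force: [0.3, 0.6, -0.5]
gripper_width: 0.439
gripper_force: 0.6
```

Emit:
{"method": "step_arm", "body": {"linear": [[0,0,0],[0,0,0],[0,0,0]], "delta_rot": [[0,0,0],[0,0,0],[0,0,0]], "grip": [25,25,25]}}

```text
time_s: 17.08
tcp_pos: [0.5318, -0.3748, 0.1358]
ee_rot: [[-0.375, -0.927, 0.001], [-0.927, 0.375, -0.0], [0.0, -0.001, -1.0]]
wrist_force: [1.1, -0.0, 1.2]
gripper_width: 0.411
gripper_force: 30.0
```

Emit:
{"method": "step_arm", "body": {"linear": [[0,0,-15],[0,0,-30],[0,0,-40],[0,0,-45],[0,0,-45],[0,0,-35],[0,0,-20],[0,0,0]], "delta_rot": [[0,0,0],[0,0,0],[0,0,0],[0,0,0],[0,0,0],[0,0,0],[0,0,0],[0,0,0]], "grip": [25,25,25,25,25,25,25,25]}}

```text
time_s: 18.08
tcp_pos: [0.5316, -0.3747, 0.3676]
ee_rot: [[-0.376, -0.927, 0.003], [-0.927, 0.376, -0.001], [-0.0, -0.003, -1.0]]
wrist_force: [0.2, 0.5, -2.5]
gripper_width: 0.413
gripper_force: 30.0
```

```bash
python3 -c "
from h import *
go((.4835,.09,.365,178.2),(.4835,.09,.217,178.2))"
```

```text
now [ 0.5316 -0.3747  0.3676] yaw 157.94 tilt [ 0.0033 -0.0012] t 18.07 f [ 0.2  0.5 -2.5] 0.41274189373609943 29.995469298903572
rot [-0.0035 -0.0005 -0.3536] then lin mm [-462.9   62.7    2.6]
rot [0. 0. 0.] then lin mm [  0.   0. 148.]
```

Emit:
{"method": "step_arm", "body": {"linear": [[0,0,0],[0,0,0],[0,0,0],[-20,3,0],[-38,5,0],[-50,7,0],[-50,7,0],[-50,7,0],[-50,7,0],[-50,7,0]], "delta_rot": [[0,0,-0.118],[0,0,-0.118],[0,0,-0.118],[0,0,0],[0,0,0],[0,0,0],[0,0,0],[0,0,0],[0,0,0],[0,0,0]], "grip": [25,25,25,25,25,25,25,25,25,25]}}

```text
time_s: 19.32
tcp_pos: [0.4967, -0.0638, 0.364]
ee_rot: [[-0.031, -1.0, -0.003], [-1.0, 0.031, 0.0], [-0.0, 0.003, -1.0]]
wrist_force: [1.7, 0.0, -3.0]
gripper_width: 0.41
gripper_force: 30.0
```

Emit:
{"method": "step_arm", "body": {"linear": [[-50,7,0],[-45,6,0],[-35,4,0],[-20,3,0],[-5,0,0],[0,0,0],[0,0,0]], "delta_rot": [[0,0,0],[0,0,0],[0,0,0],[0,0,0],[0,0,0],[0,0,0],[0,0,0]], "grip": [25,25,25,25,25,25,25]}}

```text
time_s: 20.2
tcp_pos: [0.4828, 0.0894, 0.3652]
ee_rot: [[-0.032, -0.999, -0.001], [-0.999, 0.032, -0.0], [0.0, 0.001, -1.0]]
wrist_force: [0.1, -0.3, -3.2]
gripper_width: 0.412
gripper_force: 30.0
```

```bash
python3 -c "
from h import *
go((.4845,.09,.217,178.2),(.4863,.199,.217,178.2))"
```

```text
now [0.4828 0.0894 0.3652] yaw 178.17 tilt [-0.0008 -0.0004] t 20.2 f [ 0.1 -0.3 -3.2] 0.41156783048761253 29.99553848630967
rot [ 0.0007 -0.0005 -0.0006] then lin mm [ -0.7  -1.7 148.2]
rot [0. 0. 0.] then lin mm [-109.     1.6    0. ]
```

Emit:
{"method": "step_arm", "body": {"linear": [[-1,-2,20],[0,0,30],[0,0,30],[0,0,30],[0,0,23],[0,0,10],[0,0,5],[0,0,0],[0,0,0]], "delta_rot": [[0,0,0],[0,0,0],[0,0,0],[0,0,0],[0,0,0],[0,0,0],[0,0,0],[0,0,0],[0,0,0]], "grip": [25,25,25,25,25,25,25,25,25]}}

```text
time_s: 21.32
tcp_pos: [0.4855, 0.0912, 0.2185]
ee_rot: [[-0.031, -1.0, 0.002], [-1.0, 0.031, 0.001], [-0.001, -0.002, -1.0]]
wrist_force: [-0.1, 0.1, -2.6]
gripper_width: 0.414
gripper_force: 30.0
```

Emit:
{"method": "step_arm", "body": {"linear": [[-9,1,0],[-15,1,0],[-18,0,0],[-18,0,0],[-18,0,0],[-14,0,0],[-10,0,0],[-7,0,0],[0,0,0],[0,0,0]], "delta_rot": [[0,0,0],[0,0,0],[0,0,0],[0,0,0],[0,0,0],[0,0,0],[0,0,0],[0,0,0],[0,0,0],[0,0,0]], "grip": [25,25,25,25,25,25,25,25,25,25]}}

```text
time_s: 22.58
tcp_pos: [0.4862, 0.1997, 0.2175]
ee_rot: [[-0.031, -1.0, -0.0], [-1.0, 0.031, -0.0], [0.0, 0.0, -1.0]]
wrist_force: [-0.1, 0.2, -2.4]
gripper_width: 0.411
gripper_force: 30.0
```

Emit:
{"method": "step_arm", "body": {"linear": [[0,0,6],[0,0,5],[0,0,4],[0,0,2],[0,0,0]], "delta_rot": [[0,0,0],[0,0,0],[0,0,0],[0,0,0],[0,0,0]], "grip": [25,25,25,25,25]}}

```text
time_s: 23.2
tcp_pos: [0.4863, 0.2, 0.2004]
ee_rot: [[-0.031, -1.0, -0.0], [-1.0, 0.031, -0.0], [0.0, 0.0, -1.0]]
wrist_force: [0.3, -0.3, -2.8]
gripper_width: 0.412
gripper_force: 30.0
```

```bash
python3 - <<'E'
from h import *
go((.4863,.199,.197,178.2))
ds=[capture('scene'),capture('top')]
o=np.zeros((400,800,3),np.uint8);o[:,:400]=cv2.resize(ds[0]['img'][110:250,300:440],(400,400));o[:,400:]=cv2.resize(ds[1]['img'][190:330,90:230],(400,400));cv2.imwrite('pics/hung2.png',o[:,:,::-1])
E
```

```text
now [0.4863 0.2    0.2004] yaw 178.23 tilt [-0.0002 -0.0003] t 23.2 f [ 0.3 -0.3 -2.8] 0.4122309777824523 29.995613816031437
rot [ 0.0002 -0.0003  0.0004] then lin mm [ 1.  -0.1  3.4]
```

View pics/hung2.png

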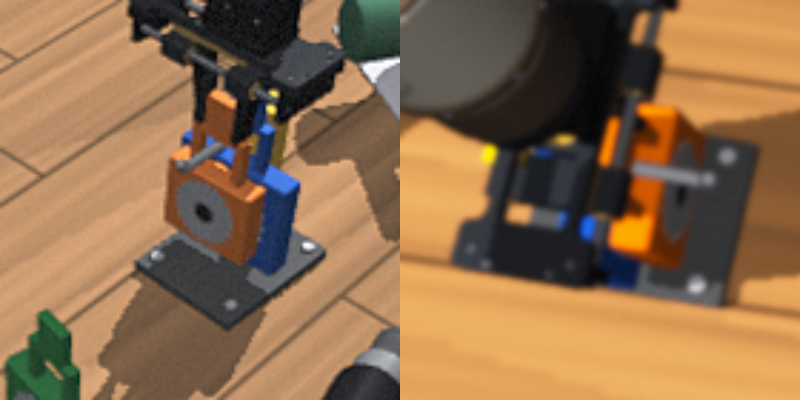

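Orange is threaded on the hook in front of blue (scene crop px 215,200). I'll lower it to contact.

Emit:
{"method": "step_arm", "body": {"linear": [[0,0,1],[0,0,1],[0,0,1],[0,0,0]], "delta_rot": [[0,0,0],[0,0,0],[0,0,0],[0,0,0]], "grip": [25,25,25,25]}}

```text
time_s: 23.8
tcp_pos: [0.4863, 0.2001, 0.1975]
ee_rot: [[-0.031, -1.0, -0.0], [-1.0, 0.031, -0.0], [0.0, 0.0, -1.0]]
wrist_force: [-1.3, 0.4, -2.8]
gripper_width: 0.413
gripper_force: 30.0
```

Emit:
{"method": "step_arm", "body": {"linear": [[0,0,1],[0,0,0.5],[0,0,0]], "delta_rot": [[0,0,0],[0,0,0],[0,0,0]], "grip": [25,25,25]}}

```text
time_s: 24.18
tcp_pos: [0.4864, 0.2001, 0.1965]
ee_rot: [[-0.031, -1.0, 0.001], [-1.0, 0.031, 0.0], [-0.0, -0.001, -1.0]]
wrist_force: [-0.4, 0.6, 0.6]
gripper_width: 0.415
gripper_force: 30.0
```

Contact: the hook carries the weight. I'll release and retreat.

Emit:
{"method": "step_arm", "body": {"linear": [[0,0,0],[0,0,0],[0,0,0],[0,0,0],[0,0,-10],[0,0,-30],[0,0,-40],[0,0,-40],[0,0,-40],[0,0,0]], "delta_rot": [[0,0,0],[0,0,0],[0,0,0],[0,0,0],[0,0,0],[0,0,0],[0,0,0],[0,0,0],[0,0,0],[0,0,0]], "grip": [50,60,65,70,70,70,70,70,70,70]}}

```text
time_s: 25.42
tcp_pos: [0.4876, 0.2006, 0.3607]
ee_rot: [[-0.031, -0.999, 0.008], [-1.0, 0.031, 0.005], [-0.005, -0.008, -1.0]]
wrist_force: [-0.3, -0.2, -0.9]
gripper_width: 0.809
gripper_force: 0.0
```

Emit:
{"method": "step_arm", "body": {"linear": [[0,0,0],[0,0,0],[0,0,0],[0,0,0]], "delta_rot": [[0,0,0],[0,0,0],[0,0,0],[0,0,0]], "grip": [70,70,70,70]}}

```text
time_s: 25.92
tcp_pos: [0.4862, 0.2, 0.3555]
ee_rot: [[-0.031, -1.0, -0.001], [-1.0, 0.031, -0.001], [0.001, 0.001, -1.0]]
wrist_force: [-0.4, 0.5, -0.4]
gripper_width: 0.806
gripper_force: 0.0
```

```bash
python3 - <<'E'
from h import *
go()
ds=[capture('scene'),capture('top')]
for n,z,q,p0 in(('orange',.185,((380,190),(175,255)),[.486,.2,1.54]),('green',.136,((318,255),(322,257)),[.533,-.075,1.36])):
    r=[]
    for c,d,qq in zip(('scene','top'),ds,q):
        L=[l for l in silhouettes(c,n+'_case') if np.hypot(*(np.array(l['point'])-qq))<40]
        if L:r.append((d,L[0]['mask'].astype(np.uint8)))
    M[n]=(M[n][0],z);print(n,len(r),fit([a for a,_ in r],[b for _,b in r],n,p0,n!='green'))
# blue: colour areas vs. prediction with orange in front
for d in ds:
    b=render(d,'blue',(.487,.2365,.185,1.54));o=render(d,'orange',(.486,.2,.185,1.54))
    hsv=cv2.cvtColor(d['img'],cv2.COLOR_RGB2HSV);m=((hsv[...,0]>100)&(hsv[...,0]<130)&(hsv[...,1]>120)).astype(np.uint8)
    k=cv2.dilate(b,np.ones((15,15)));v=b&(1-o);m&=k;print('blue IoU-visible',(m&v).sum(),v.sum(),(m&~v&1).sum(), np.argwhere(m).mean(0).round(1),np.argwhere(v).mean(0).round(1))
E
```

```text
now [0.4862 0.2    0.3555] yaw 178.22 tilt [-0.0008 -0.0007] t 25.93 f [-0.4  0.5 -0.4] 0.8058744081794933 0.0
orange 2 (array([0.48509199, 0.20191172, 0.1829112 , 1.55178576]), np.float64(0.16708971560001373))
green 2 (array([ 0.5344707 , -0.07537642,  1.38975767]), np.float64(0.05334097146987915))
blue IoU-visible 650 845 33 [172.6 392. ] [172.4 392.2]
blue IoU-visible 1293 1532 13 [254.7 153.7] [253.2 155.2]
```

Both cases hang as predicted and the green case has not moved. I'll hand it in.

```bash
python3 -c "
from station import *
print(finish_job())"
```

```text
the job is handed in; nothing more can be done
None
```

I handed the job in at about 26 s of the 64 s: by the last camera check, blue hangs about 36 mm from the stand's axis, at the post, orange hangs about 37 mm in front of it, both are let go and square to the hook, and green still stands where it was; the hand-in call gave no verdict.

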